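# Move a well plate to the reader nest with a lifter and start the reader

## Robot

A 6-joint arm with a two-finger parallel gripper is mounted at the origin on the work surface. World frame = base frame: x ahead of the robot, y to its left, z up, the work surface at z = 0. Lengths are in m, angles in rad, forces in N, time in s.
With the tool pointing down it reaches from about 0.3 to 0.825 m from the base axis. Payload 5.4 kg.
Tool frame: the origin (TCP) lies midway between the tips of the shut fingers; the grasp point (between the pads) lies 19 mm behind it; z points along the fingers, y is the line along which they close (so a half turn about z gives the same grasp; the last joint's range is limited). The gripper opens to 92 mm and grips with 3 to 60 N. Pads are 20 mm wide; open, the fingers measure 128 mm over their backs; the gripper's body (75 mm by 189 mm) begins 69 mm behind the grasp point.
Start: joints at [-1.337, 0.158, 1.597, -0, 1.386, -0.21], TCP at [0.247, -0.519, 0.215] pointing down, gripper open.
Joint ranges: [-2.91, 2.91], [-0.94, 2.29], [0.18, 2.7], [-1.29, 4.43], [0.17, 2.64], [-3, 3]. Speed limits (rad/s): [2.57, 2.57, 3.14, 3.14, 3.14, 3.14].

## Interface

Orientations are given as [roll, pitch, yaw] about the fixed x, y, z axes, in that order (R = Rz(yaw) Ry(pitch) Rx(roll)).
In Python, from workcell import get_state, camera, get_calibration, close_job gives the robot as it stands.
- The arm moves only by the tool apply_moves, never from a script. Its argument "series" is a list of rows, each an object of numbers: "dx", "dy", "dz": the shift along the tool's x, y, z as a fraction of full scale; "wx", "wy", "wz": the turn, a rotation vector about the tool's x, y, z as a fraction of full scale. In form: [{"dx": .., "dy": .., "dz": .., "wx": .., "wy": .., "wz": ..}, ...]. A call has 1 to 12 rows; each row shifts and turns the commanded pose from where the row before left it, along the tool's axes as they then stand; what a row does not reach is not made up. Full scale, the value 1, is 0.02 m for a shift and 6 degrees for a turn. A row lasts 1/8 s, in which the tool goes at most 62.5 mm and 10.7 degrees, less where a joint would pass 70% of its speed; a pose out of reach is approached as far as the arm can. A call with a number of a shift or a turn outside -1 to 1 is refused whole. A call with a gripper value outside its range is refused whole. "hand" is the finger opening in mm, from 0 to 91.9, set as the call begins (left out, the last holds). The fingers move at their own pace and stop on an object; the grip force is fixed at half the most. Time passes only in rows, so rows that do not move let the fingers close. It gives the time, the measured TCP pose, the force, the opening and the grip force at its end, in the units of the state.
- get_state(): the state, without advancing time (a new reading comes with each control period).
- camera(name): name is "scene" or "top"; returns the picture (400x640x3 uint8, blue, green, red); there is no depth.
- get_calibration(name): a dict with "fx", "fy", "cx", "cy" (pixels), "k1" (the pictures are not rectified: a ray, as slopes to the right and down, at radius r is drawn at 1 + k1 r^2 times it, then the intrinsics apply), "rvec" (rotation vector, rad) and "tvec" (3), from world to camera coordinates, as OpenCV has them. Camera axes: x right, y down, z forward; pixel columns grow to the right and rows downward; lengths in m; the calibration is good to about 2 mm. A picture is of the moment at which its call begins. get_calibration takes no time and is no camera call.
- close_job(): hands the job in; it is judged then, once.
The state is a dict: "t": time; "qpos": joint angles; "joint_velocities": joint speeds; "tau": joint torques, N m; "ee_pos": TCP position; "tool_rot": TCP orientation; "force": force on the tool from outside, world axes, zero at the start; "ft_torque": the same for the moment, N m; "width": finger opening in m; "finger_force": force on a finger pad.
Only numpy, scipy, OpenCV 4.12 (cv2) and the standard library are available. Lean on these libraries where they do the work, as an engineer would, in place of code of your own. Each camera call takes 0.05 s, during which the arm holds its last target. There are 200 camera calls.

## Task

Take the green-handled lifter, slide its blade under the orange well plate on the steel rack, and carry the plate, level and without the gripper touching it, to the white-railed reader nest; lower it there on the blade, so that it sits flat inside the lips, and draw the blade out. Then press the red button in its well on the black pod fully down with the steel pin of the lifter, and lay the lifter back flat on its grey mat. Leave the bottle, jar and beaker undisturbed.

Things in the scene. Friction and masses are not known exactly. Their poses are not given: they have to be found in the camera images.
- lifter: Loose lifter (flat spatula), 248 mm long, 160 g, lying on the mat. Origin: middle of its length at its underside; +x towards the blade's tip, +z up. Steel blade from x = 19 to 124 mm, 52 mm wide, z = 0 to 4 mm; a sloping 30 mm wide neck rises from its rear end to the handle; green flat-sided handle from x = -122 to 0 mm, 18 mm wide (y), z = 27 to 49 mm.
- lifter_grip (a point): Good place to grip the lifter: on the handle, at (-36, 0, 38) mm in the lifter's frame.
- lifter_tip (a point): Middle of the tip edge of the lifter's blade, at (124, 0, 2) mm in the lifter's frame.
- lifter_pin (a point): Foot of the lifter's steel pin, at (-116, 0, 0) mm in the lifter's frame. The round pin, 8 mm across, points straight down from the rear of the handle to the level of the blade's underside, so the lifter stands on blade and pin.
- plate: Loose orange well plate with black wells, 124 mm (x) by 84 mm (y) by 14 mm high, 100 to 200 g, resting on the rack. Origin: centre of its underside. The gripper must not touch it.
- rack: Fixed steel rack that holds the plate at first, left or right of the mat. Origin: on the bench under its centre; x along its rails, +x away from the robot (within 0.3 rad). Base 150 by 108 mm, 10 mm thick, with two rails along x, tops at z = 34 mm; the channel between them is 66 mm wide (y = -33 to 33 mm), floor at z = 10 mm, open at both ends.
- rack_seat (a point): Centre of the rack's seat, at the height of its rail tops (z = 34 mm). Lips 8 mm high (to z = 42 mm) stand round the plate's place on the rails, leaving a field 136 mm (x) by 94 mm (y); none across the channel.
- nest: Fixed reader nest for the plate: blue base 150 by 112 mm, white rails, blue lips; rails, channel and lips have the same sizes as the rack's. Origin: on the bench under the centre of its rails; x along them, +x away from the robot (within 0.3 rad). A white console 112 mm wide, 46 mm high closes the far end, x = 77 to 123 mm, so the blade must come and go at the -x end.
- nest_seat (a point): Centre of the nest's seat, at the height of its rail tops; the plate's origin belongs here, its x along the nest's x, either way round.
- mat: Fixed grey mat of the lifter, 270 mm (x) by 110 mm (y), 3 mm thick. Origin: centre of its underside, on the bench.
- pod: Fixed black control pod, 56 mm (x) by 64 mm (y) by 56 mm high, near the robot's side of the mat. Origin: on the bench under its centre. In the middle of its top is a square well 18 mm wide, marked by a yellow frame, with the red button 10 mm down inside.
- well_mouth (a point): Centre of the well's mouth, at the pod's top (z = 56 mm).
- button (a joint): Travel of the red spring button (15 mm across, centred in the well, its top 10 mm below the pod's top): 0 released, 0.006 m fully down. It needs about 1.5 N to start and 5 N to be fully down, and springs back.
- bottle: Loose amber bottle, 64 mm across, 160 mm high, bystander. Origin: centre of its underside.
- jar: Loose white jar with blue cap, 68 mm across, 90 mm high, bystander. Origin: centre of its underside.
- beaker: Loose glass beaker, 72 mm across, 95 mm high, bystander. Origin: centre of its underside.
Things that resemble listed ones, but are neither listed nor needed, are in the scene too. What is shaped like the nest but purple is not meant.

How it is judged:
On the way, in this order (a step that is already met when the one before it is completed fails the run):
1. the plate is lifted clear of the rack on the lifter (z of plate in the frame of rack_seat above 0.03 m and contact force between plate and lifter above 0.3 N), for 0.2 s.
2. the plate, still on the lifter, is low over its place in the nest (horizontal distance between plate and nest_seat below 0.012 m and z of plate in the frame of nest_seat below 0.01 m and contact force between plate and lifter above 0.3 N), for 0.04 s.
3. the plate sits in the nest and the blade is drawn out from under it (horizontal distance between plate and nest_seat below 0.01 m and z of plate in the frame of nest_seat between -0.003 and 0.003 m and angle between the x axis of plate and the x axis of nest_seat, either way round below 0.12 rad and contact force between plate and lifter below 0.05 N and horizontal distance between lifter_tip and plate above 0.065 m), for 0.2 s.
4. the button is pressed down with the lifter (value of joint button above 0.0045 m and contact force between lifter and pod above 1 N), for 0.1 s.
At the end, for the whole second after the job is handed in: The plate lies flat in the nest (origin within 10 mm of the seat centre, within 3 mm of the rail height, aligned within 0.12 rad), the lifter lies flat and still on the mat (its middle within 60 mm of the mat's centre, underside below 8 mm, tilt under 0.06 rad), and the button is released (horizontal distance between plate and nest_seat below 0.01 m and z of plate in the frame of nest_seat between -0.003 and 0.003 m and angle between the x axis of plate and the x axis of nest_seat, either way round below 0.12 rad and horizontal distance between lifter and mat below 0.06 m and height (world z) of lifter below 0.008 m and angle between lifter's own z axis and vertical below 0.06 rad and value of joint button below 0.001 m and linear speed of each of lifter, plate below 0.02 m/s); the robot touches nothing.
It fails at once if the gripper touches the plate (contact force between the fingers and plate above 0.5 N).
It fails at once if the plate is tipped more than 0.35 rad (angle between plate's own z axis and vertical above 0.35 rad).
It fails at once if the amber bottle is moved more than 25 mm or tipped (distance of bottle from where it was at the start of the episode above 0.025 m or angle between bottle's own z axis and vertical above 0.2 rad).
It fails at once if the white jar is moved more than 25 mm or tipped (distance of jar from where it was at the start of the episode above 0.025 m or angle between jar's own z axis and vertical above 0.2 rad).
It fails at once if the glass beaker is moved more than 25 mm or tipped (distance of beaker from where it was at the start of the episode above 0.025 m or angle between beaker's own z axis and vertical above 0.2 rad).
It also fails if it takes over 70 s, if anything falls off the work surface, if the arm or the gripper's body presses on something with over 40 N, if the wrist force passes 120 N, or if a joint passes its speed limit or range.

## Working session

There is one attempt and no reset: what is moved stays moved. The work goes in short steps, Python scripts to look and compute and a tool call to move; the robot and the scene stay as the last step left them, time stands still between calls to the robot, and variables do not carry over. Pictures are saved under pics/ and viewed, at most 10 in all, crops included, and the job is handed in when it is done.

Besides the shell and the picture viewer there is one more tool, called as name([rows], argument=value, ...), one row to a line, values as JSON. apply_moves: Moves the arm, as the interface text tells. Shift numbers are shares of 0.02 m and turn numbers shares of 6 degrees, none past 1 either way. Its arguments: {"type":"object","properties":{"series":{"type":"array","items":{"type":"object","properties":{"dx":{"type":"number"},"dy":{"type":"number"},"dz":{"type":"number"},"wx":{"type":"number"},"wy":{"type":"number"},"wz":{"type":"number"}}}},"hand":{"type":"number"}},"required":["series"]}

```bash
mkdir -p pics; ls
python3 - <<'E'
from workcell import *
import cv2
s=get_state();print(s)
for n in("scene","top"):
    cv2.imwrite(f"pics/{n}0.png",camera(n));print(get_calibration(n))
E
```

```text
pics
{'t': 0.0, 'qpos': array([-1.33706870e+00,  1.59073199e-01,  1.59823432e+00, -1.33574752e-05,
        1.38620998e+00, -2.10090280e-01]), 'joint_velocities': array([ 1.57622691e-03,  3.12067154e-04, -6.87369080e-04, -6.95420362e-04,
        3.72626279e-04, -5.71553199e-06]), 'tau': array([ 1.70978110e-04, -3.85569870e+01, -3.22108877e+01,  7.02208746e-02,
        3.79333715e-02, -1.51264771e-04]), 'ee_pos': array([ 0.2467308 , -0.51866831,  0.21360432]), 'tool_rot': array([-3.13970739e+00, -3.88586753e-04,  4.43820001e-01]), 'force': array([ 0.0369121 , -0.67736629, -0.652894  ]), 'ft_torque': array([-0.0226025 ,  0.03783215,  0.02719496]), 'finger_force': 0.0, 'width': 0.09200678909830798}
{'fx': 373.63452371272285, 'fy': 373.63452371272285, 'cx': 316.0518906752101, 'cy': 204.74153732743667, 'k1': -0.07582097442862373, 'rvec': array([ 1.33789037,  2.23301915, -0.9346734 ]), 'tvec': array([ 0.29109046, -0.29352883,  1.36949187])}
{'fx': 493.14301723335717, 'fy': 493.14301723335717, 'cx': 319.0200136419513, 'cy': 203.57950508070226, 'k1': 0.0012528368921342241, 'rvec': array([ 2.13574043, -2.09326098,  0.20479893]), 'tvec': array([0.00530842, 0.56091624, 1.56365711])}
```

View pics/scene0.png

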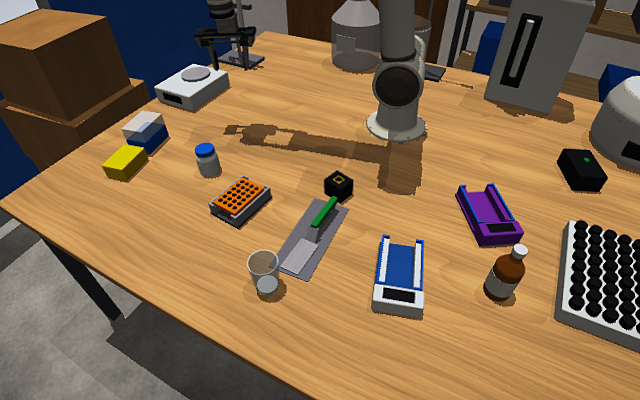

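View pics/top0.png

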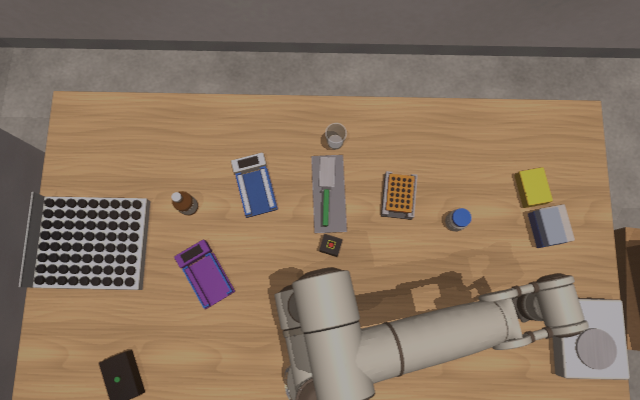

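The scene view shows the bench layout. In the top view, the nest is at about (255,188), the mat at (328,193), the handle at (325,207), the plate and rack at (399,195), and the pod at (331,245). The beaker is at (336,134), the jar at (459,218) and the bottle at (184,203). I'll zoom in before picking masks.

```bash
cat > h.py <<'E'
import numpy as np, cv2
from workcell import *
from scipy.spatial.transform import Rotation as Ro
def ray(n,px):
    c=get_calibration(n); px=np.atleast_2d(px).astype(float)
    d=(px-[c['cx'],c['cy']])/[c['fx'],c['fy']]; u=d.copy()
    for _ in range(20): u=d/(1+c['k1']*(u**2).sum(1,keepdims=True))
    R=cv2.Rodrigues(np.array(c['rvec']))[0]
    return -R.T@c['tvec'], np.c_[u,np.ones(len(u))]@R
def onz(n,px,z):
    o,d=ray(n,px); return o+d*((z-o[2])/d[:,2])[:,None]
def proj(n,P):
    c=get_calibration(n);R=cv2.Rodrigues(np.array(c['rvec']))[0]
    q=np.atleast_2d(P)@R.T+c['tvec'];u=q[:,:2]/q[:,2:]
    u=u*(1+c['k1']*(u**2).sum(1,keepdims=True));return u*[c['fx'],c['fy']]+[c['cx'],c['cy']]
def tri(a,b):
    o1,d1=ray("scene",a);o2,d2=ray("top",b);d1,d2=d1[0],d2[0]
    s=np.linalg.lstsq(np.c_[d1,-d2],o2-o1,rcond=None)[0]
    return (o1+s[0]*d1+o2+s[1]*d2)/2, np.linalg.norm(o1+s[0]*d1-o2-s[1]*d2)
E
python3 - <<'E'
import cv2
a=cv2.imread('pics/top0.png')
cv2.imwrite('pics/topc.png',cv2.resize(a[120:260,230:420],None,fx=4,fy=4,interpolation=cv2.INTER_CUBIC))
a=cv2.imread('pics/scene0.png')
cv2.imwrite('pics/scenec.png',cv2.resize(a[165:325,200:440],None,fx=3.3,fy=3.3,interpolation=cv2.INTER_CUBIC))
E
```

```text
(no output)
```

View pics/topc.png

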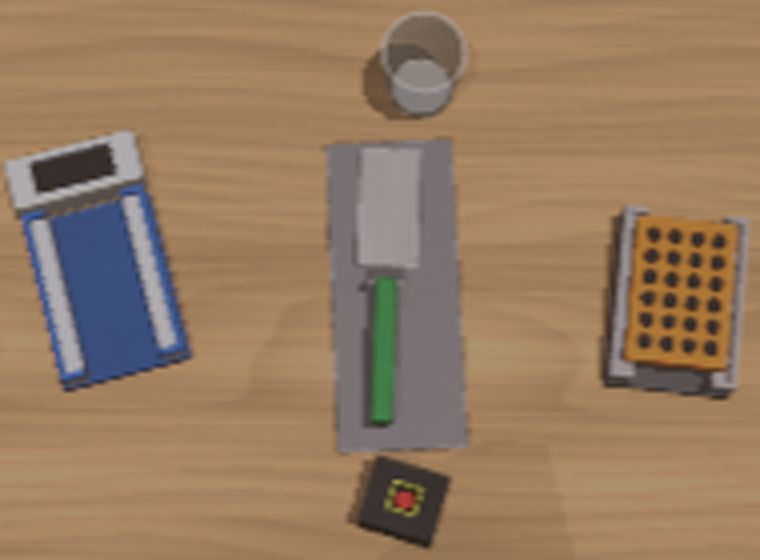

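View pics/scenec.png

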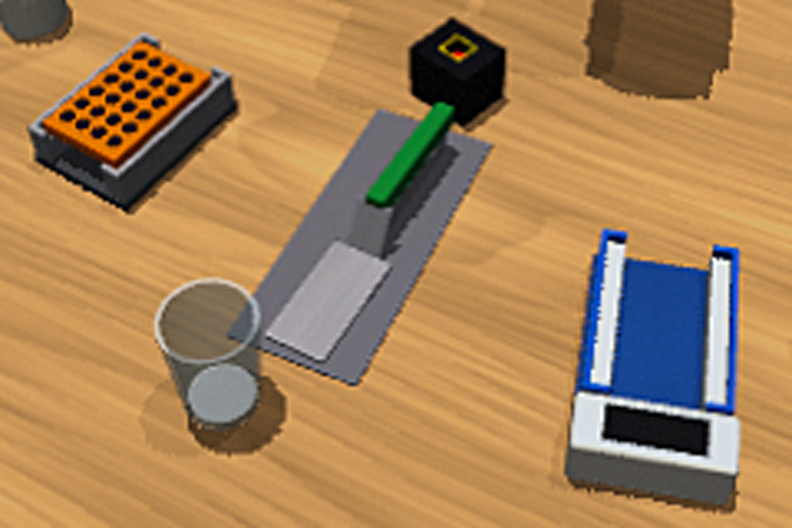

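Both crops are clear: the lifter has its blade towards +x on the mat, the plate sits in the rack to the right, and the nest's console is at the far end. Next I'll measure them with colour masks.

```bash
cat >> h.py <<'E'
def comps(n,img,lo,hi,roi,hsv=True,k=4,close=3):
    x0,y0,x1,y1=roi
    c=cv2.resize(img[y0:y1,x0:x1],None,fx=k,fy=k,interpolation=cv2.INTER_CUBIC)
    if hsv:c=cv2.cvtColor(c,cv2.COLOR_BGR2HSV)
    m=cv2.inRange(c,np.array(lo),np.array(hi))
    m=cv2.morphologyEx(m,cv2.MORPH_CLOSE,np.ones((close,close)))
    cs=cv2.findContours(m,cv2.RETR_EXTERNAL,cv2.CHAIN_APPROX_NONE)[0]
    cs=[q for q in cs if cv2.contourArea(q)>60]
    return [(q[:,0].astype(float)+.5)/k-.5+[x0,y0] for q in sorted(cs,key=cv2.contourArea,reverse=True)]
def rect(n,q,z):
    P=onz(n,q,z)[:,:2]
    (c,wh,a)=cv2.minAreaRect((P*1e3).astype(np.float32))
    b=cv2.boxPoints((c,wh,a))
    e=max([b[1]-b[0],b[2]-b[1]],key=np.linalg.norm); e=e*np.sign(e[0])
    return np.round([*c,*sorted(wh),np.degrees(np.arctan2(e[1],e[0]))],1)
E
python3 - <<'E'
from h import *
T=cv2.imread('pics/top0.png');S=cv2.imread('pics/scene0.png')
def go(name,n,img,lo,hi,roi,z,close=3,top=3):
    for q in comps(n,img,lo,hi,roi,close=close)[:top]: print(name,n,rect(n,q,z))
go('handle','top',T,(45,90,40),(75,255,255),(300,170,350,235),.052,top=1)
go('handle','scene',S,(45,90,40),(75,255,255),(290,180,360,250),.052,top=1)
go('plate','top',T,(8,170,120),(20,255,255),(380,165,420,220),.048,9,1)
go('plate','scene',S,(5,190,150),(18,255,255),(205,170,275,225),.048,13,1)
go('yellow','top',T,(22,120,90),(35,255,255),(318,232,345,258),.056,3,2)
go('yellow','scene',S,(22,120,90),(35,255,255),(325,170,352,190),.056,9,2)
go('red','top',T,(0,150,100),(6,255,255),(318,232,345,258),.046,3,1)
go('white','top',T,(0,0,125),(179,50,255),(225,145,285,225),.034,3,4)
go('white','scene',S,(0,0,120),(179,40,255),(368,225,432,320),.034,3,4)
go('blue','top',T,(105,120,50),(125,255,255),(225,145,285,225),.01,3,3)
go('mat','top',T,(120,8,60),(150,60,255),(305,145,352,240),.003,25,2)
E
```

```text
handle top [550.1  -4.6  15.6 121.6  -0.9]
handle scene [551.8  -5.4  19.6 129.1  -0.6]
plate top [ 604.4 -249.6   80.7  122.8   -5.3]
plate scene [ 603.8 -252.    83.9  125.1   -5.4]
yellow top [428.1 -23.8  25.9  28.   73.7]
yellow scene [423.7 -26.   27.1  27.5 -14.3]
red top [427.4 -23.8  13.1  14.6 -89. ]
white top [704.  260.2  44.8 113.6 -73.8]
white top [595.7 269.5  16.2 134.2  16.3]
white top [618.  193.7  15.7 134.6  16.4]
white scene [693.5 256.9  46.3 112.8 -73.5]
white scene [589.7 267.5  15.5 132.2  16.2]
white scene [610.8 191.7  15.7 130.8  15.8]
blue top [612.5 221.6  84.5 157.   15.9]
blue top [627.5 292.5  16.4  90.1   6.4]
blue top [545.4 267.2  16.1  43.7  36.8]
```

Run:
```python
from h import *
T=cv2.imread('pics/top0.png');S=cv2.imread('pics/scene0.png')
for n,im,roi in(("top",T,(225,145,285,225)),("scene",S,(368,225,432,320))):
    q=comps(n,im,(0,0,125),(179,50,255),roi)[0];r=rect(n,q,.046);print('console',n,r)
    a=np.radians(16.2);print(' nest',r[:2]-100*np.array([np.cos(a),np.sin(a)]))
cr=lambda p:(np.array(p)+.5)/4-.5+[230,120]
m=onz('top',cr([(326,145),(452,140),(468,446),(340,450)]),.003);print('mat',m[:,:2].round(3),m.mean(0).round(3))
print('blade',onz('top',cr([(363,147),(422,149),(418,268),(357,266)]),.007)[:,:2].round(3))
print('pod top',onz('top',cr([(378,457),(450,475),(430,547),(359,524)]),.056)[:,:2].round(4))
print('beaker',onz('top',cr([(424,54)]),.095),'jar',onz('top',[461,218],.09),'bottle',onz('top',[177,196],.16))
# rack: low-saturation + orange
x0,y0,x1,y1=375,160,425,225
c=cv2.resize(T[y0:y1,x0:x1],None,fx=4,fy=4,interpolation=cv2.INTER_CUBIC)
h=cv2.cvtColor(c,cv2.COLOR_BGR2HSV)
m=cv2.inRange(h,(0,0,100),(179,60,255))
cs=[q for q in cv2.findContours(m,cv2.RETR_EXTERNAL,cv2.CHAIN_APPROX_NONE)[0] if cv2.contourArea(q)>200]
for q in cs: print('steel',cv2.contourArea(q),rect('top',(q[:,0]+.5)/4-.5+[x0,y0],.042))
q=np.concatenate(cs);print('steel all',rect('top',(q[:,0]+.5)/4-.5+[x0,y0],.042))
for n,im,roi in(("scene",S,(205,170,280,230)),):
    for q in comps(n,im,(0,0,110),(179,50,255),roi)[:4]: print(n,rect(n,q,.042))
print('cam',ray('top',[[0,0]])[0],ray('scene',[[0,0]])[0])
```

```text
console top [700.6 258.3  44.5 112.7 -73.8]
 nest [604.57063143 230.4008894 ]
console scene [701.  257.9  45.4 111.3 -73.5]
 nest [604.97063143 230.0008894 ]
mat [[ 0.739  0.048]
 [ 0.746 -0.061]
 [ 0.479 -0.078]
 [ 0.473  0.03 ]] [ 0.609 -0.015  0.003]
blade [[ 0.737  0.016]
 [ 0.736 -0.035]
 [ 0.63  -0.033]
 [ 0.631  0.019]]
pod top [[ 0.4608 -0.002 ]
 [ 0.4473 -0.0606]
 [ 0.3888 -0.0451]
 [ 0.4061  0.0123]]
beaker [[ 0.79083761 -0.03362287  0.095     ]] jar [[ 0.51584782 -0.4376424   0.09      ]] bottle [[0.5549366  0.45376136 0.16      ]]
steel 1640.5 [ 598.5 -292.3   21.9  146.8   -5.5]
steel 2044.5 [ 606.7 -207.6   22.9  146.8   -4.5]
steel all [ 602.5 -250.3  106.4  146.8   -5.5]
scene [ 604.5 -210.1   20.1  146.7   -5.9]
scene [ 596.2 -295.9   20.3  147.4   -5.9]
cam [0.24144506 0.00463221 1.64358194] [1.1620248  0.31885188 0.7709946 ]
```

apply_moves([
  {"wz":0.886},
  {"wz":0.886},
  {"wz":0.886},
  {"wz":0.886},
  {"wz":0.886},
  {"dx":0.6,"dy":-0.96},
  {"dx":0.6,"dy":-0.96},
  {"dx":0.6,"dy":-0.96},
  {"dx":0.6,"dy":-0.96},
  {"dx":0.6,"dy":-0.96},
  {"dx":0.6,"dy":-0.96},
  {"dx":0.6,"dy":-0.96},
], hand=91.9)

```text
$.series[0]: bad value
```

apply_moves([
  {"dx":0.6,"dy":-0.96},
  {"dx":0.6,"dy":-0.96},
  {"dx":0.6,"dy":-0.96},
  {"dx":0.6,"dy":-0.96},
  {"dx":0.6,"dy":-0.96},
  {"dx":0.6,"dy":-0.96},
  {"dx":0.6,"dy":-0.96},
  {"dx":0.6,"dy":-0.96},
  {"dx":0.6,"dy":-0.96},
  {"dx":0.6,"dy":-0.96},
  {"dx":0.6,"dy":-0.96},
  {"dx":0.6,"dy":-0.96},
])

```text
$.series[0]: bad value
```

apply_moves([
  {"dx":0.6,"dy":-0.96,"dz":0.5},
  {"dx":0.6,"dy":-0.96,"dz":0.5},
  {"dx":0.6,"dy":-0.96,"dz":0.5},
  {"dx":0.6,"dy":-0.96,"dz":0.5},
  {"dx":0.6,"dy":-0.96,"dz":0.5},
  {"dx":0.6,"dy":-0.96,"dz":0.5},
  {"dx":0.3,"dy":-0.48,"dz":0.5},
  {"dx":0,"dz":0.5},
  {},
  {},
])

```text
$.series[0]: bad value
```

The rows were refused, so it may need all six numbers in each row.

apply_moves([
  {"dx":0,"dy":0,"dz":0,"wx":0,"wy":0,"wz":0.886},
  {"dx":0,"dy":0,"dz":0,"wx":0,"wy":0,"wz":0.886},
  {"dx":0,"dy":0,"dz":0,"wx":0,"wy":0,"wz":0.886},
  {"dx":0,"dy":0,"dz":0,"wx":0,"wy":0,"wz":0.886},
  {"dx":0,"dy":0,"dz":0,"wx":0,"wy":0,"wz":0.886},
  {"dx":0.6,"dy":-0.96,"dz":0,"wx":0,"wy":0,"wz":0},
  {"dx":0.6,"dy":-0.96,"dz":0,"wx":0,"wy":0,"wz":0},
  {"dx":0.6,"dy":-0.96,"dz":0,"wx":0,"wy":0,"wz":0},
], hand=91.9)

```text
t: 1.1
ee_pos: [0.2852, -0.4605, 0.2145]
tool_rot: [-3.141, -0.0, -0.018]
force: [0.6, 0.1, -0.2]
width: 0.0921
finger_force: 0.0
```

apply_moves([
  {"dx":0.6,"dy":-0.96,"dz":0,"wx":0,"wy":0,"wz":0},
  {"dx":0.6,"dy":-0.96,"dz":0,"wx":0,"wy":0,"wz":0},
  {"dx":0.6,"dy":-0.96,"dz":0,"wx":0,"wy":0,"wz":0},
  {"dx":0.6,"dy":-0.96,"dz":0,"wx":0,"wy":0,"wz":0},
  {"dx":0.6,"dy":-0.96,"dz":0,"wx":0,"wy":0,"wz":0},
  {"dx":0.6,"dy":-0.96,"dz":0,"wx":0,"wy":0,"wz":0},
  {"dx":0.6,"dy":-0.96,"dz":0,"wx":0,"wy":0,"wz":0},
  {"dx":0.6,"dy":-0.96,"dz":0,"wx":0,"wy":0,"wz":0},
  {"dx":0.6,"dy":-0.96,"dz":0,"wx":0,"wy":0,"wz":0},
  {"dx":0.6,"dy":-0.96,"dz":0,"wx":0,"wy":0,"wz":0},
  {"dx":0.6,"dy":-0.96,"dz":0,"wx":0,"wy":0,"wz":0},
  {"dx":0.6,"dy":-0.96,"dz":0,"wx":0,"wy":0,"wz":0},
])

```text
t: 2.6
ee_pos: [0.4331, -0.2336, 0.2146]
tool_rot: [3.142, -0.0, -0.02]
force: [0.2, 0.1, 1.1]
width: 0.0918
finger_force: 0.0
```

apply_moves([
  {"dx":0.6,"dy":-0.96,"dz":0.4,"wx":0,"wy":0,"wz":0},
  {"dx":0.6,"dy":-0.96,"dz":0.4,"wx":0,"wy":0,"wz":0},
  {"dx":0.6,"dy":-0.96,"dz":0.4,"wx":0,"wy":0,"wz":0},
  {"dx":0.6,"dy":-0.96,"dz":0.4,"wx":0,"wy":0,"wz":0},
  {"dx":0.6,"dy":-0.96,"dz":0.4,"wx":0,"wy":0,"wz":0},
  {"dx":0.6,"dy":-0.96,"dz":0.4,"wx":0,"wy":0,"wz":0},
  {"dx":0.6,"dy":-0.96,"dz":0.4,"wx":0,"wy":0,"wz":0},
  {"dx":0.6,"dy":-0.96,"dz":0.4,"wx":0,"wy":0,"wz":0},
  {"dx":0.6,"dy":-0.96,"dz":0.4,"wx":0,"wy":0,"wz":0},
  {"dx":0.6,"dy":-0.96,"dz":0.4,"wx":0,"wy":0,"wz":0},
  {"dx":0.4,"dy":-0.6,"dz":0.4,"wx":0,"wy":0,"wz":0},
  {"dx":0,"dy":0,"dz":0,"wx":0,"wy":0,"wz":0},
])

```text
t: 4.1
ee_pos: [0.5643, -0.0326, 0.1258]
tool_rot: [-3.141, 0.002, -0.019]
force: [-0.2, -0.7, 0.0]
width: 0.0921
finger_force: 0.0
```

apply_moves([
  {"dx":0.25,"dy":-0.7,"dz":0,"wx":0,"wy":0,"wz":0},
  {"dx":0.25,"dy":-0.7,"dz":0.2,"wx":0,"wy":0,"wz":0},
  {"dx":0,"dy":0,"dz":1,"wx":0,"wy":0,"wz":0},
  {"dx":0,"dy":0,"dz":1,"wx":0,"wy":0,"wz":0},
  {"dx":0,"dy":0,"dz":1,"wx":0,"wy":0,"wz":0},
  {"dx":0,"dy":0,"dz":1,"wx":0,"wy":0,"wz":0},
  {"dx":0,"dy":0,"dz":0.6,"wx":0,"wy":0,"wz":0},
  {"dx":0,"dy":0,"dz":0.35,"wx":0,"wy":0,"wz":0},
  {"dx":0,"dy":0,"dz":0,"wx":0,"wy":0,"wz":0},
])

```text
t: 5.22
ee_pos: [0.5752, -0.0057, 0.0234]
tool_rot: [-3.142, 0.0, -0.02]
force: [-0.1, -0.1, -0.1]
width: 0.092
finger_force: 0.0
```

apply_moves([
  {"dx":0,"dy":0,"dz":0,"wx":0,"wy":0,"wz":0},
  {"dx":0,"dy":0,"dz":0,"wx":0,"wy":0,"wz":0},
  {"dx":0,"dy":0,"dz":0,"wx":0,"wy":0,"wz":0},
  {"dx":0,"dy":0,"dz":0,"wx":0,"wy":0,"wz":0},
  {"dx":0,"dy":0,"dz":0,"wx":0,"wy":0,"wz":0},
  {"dx":0,"dy":0,"dz":0,"wx":0,"wy":0,"wz":0},
], hand=0)

```text
t: 5.98
ee_pos: [0.5753, -0.0058, 0.0236]
tool_rot: [-3.142, 0.0, -0.02]
force: [-0.1, -0.0, 0.1]
width: 0.0339
finger_force: 0.0
```

apply_moves([
  {"dx":0,"dy":0,"dz":0,"wx":0,"wy":0,"wz":0},
  {"dx":0,"dy":0,"dz":0,"wx":0,"wy":0,"wz":0},
  {"dx":0,"dy":0,"dz":0,"wx":0,"wy":0,"wz":0},
  {"dx":0,"dy":0,"dz":0,"wx":0,"wy":0,"wz":0},
])

```text
t: 6.48
ee_pos: [0.5752, -0.0058, 0.0236]
tool_rot: [3.142, 0.0, -0.02]
force: [0.4, -1.1, -0.2]
width: 0.0179
finger_force: 30.0
```

apply_moves([
  {"dx":0,"dy":0,"dz":-0.3,"wx":0,"wy":0,"wz":0},
  {"dx":0,"dy":0,"dz":-0.7,"wx":0,"wy":0,"wz":0},
  {"dx":0,"dy":0,"dz":-1,"wx":0,"wy":0,"wz":0},
  {"dx":0,"dy":0,"dz":-1,"wx":0,"wy":0,"wz":0},
  {"dx":0,"dy":0,"dz":-0.7,"wx":0,"wy":0,"wz":0},
  {"dx":0,"dy":0,"dz":-0.3,"wx":0,"wy":0,"wz":0},
  {"dx":0,"dy":0,"dz":0,"wx":0,"wy":0,"wz":0},
])

```text
t: 7.35
ee_pos: [0.5754, -0.0058, 0.104]
tool_rot: [3.142, -0.001, -0.02]
force: [0.0, -0.2, -0.9]
width: 0.0178
finger_force: 30.0
```

Run:
```python
from h import *
s=get_state();print(s['ee_pos'],s['width'],s['finger_force'],s['force'],s['ft_torque'])
S=camera('scene');T=camera('top');cv2.imwrite('pics/s1.png',S);cv2.imwrite('pics/t1.png',T)
a=cv2.resize(S[130:330,230:430],None,fx=2.9,fy=2.9,interpolation=cv2.INTER_CUBIC)
b=cv2.resize(T[130:270,300:350],None,fx=4,fy=4,interpolation=cv2.INTER_CUBIC)
b=cv2.copyMakeBorder(b,0,20,0,0,0);cv2.imwrite('pics/c1.png',np.hstack([a,b]))
```

```text
[ 0.57539777 -0.00578904  0.10398255] 0.017787314098874765 29.99833881855011 [ 0.02953003 -0.24144675 -0.88341506] [ 0.06546673  0.06195365 -0.0175492 ]
```

View pics/c1.png

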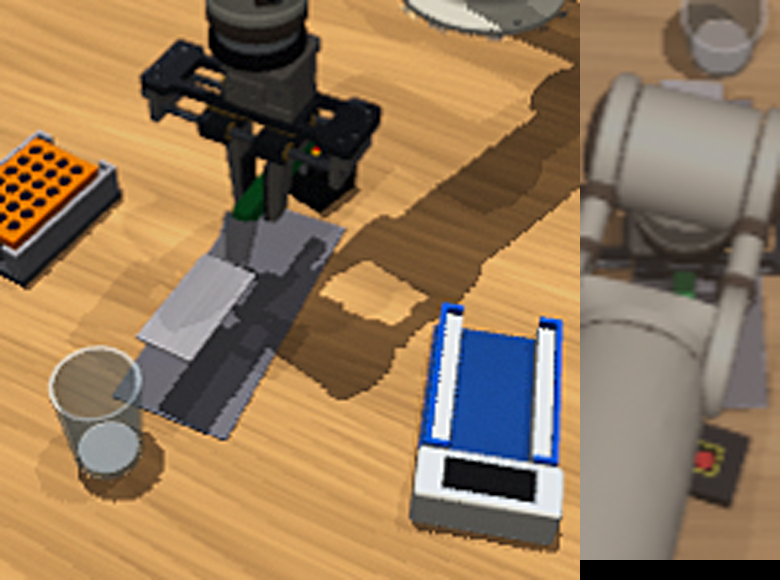

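The lifter is in the grip and clear of the mat. The blade's tip corners are at about (137,338) and (190,360) in the crop, and the rear corners at about (205,258) and (256,275).

Run:
```python
from h import *
S=cv2.imread('pics/s1.png')
for q in comps('scene',S,(0,0,120),(179,40,255),(270,210,325,260))[:2]:print(rect('scene',q,.0874))
c=onz('scene',np.array([(137,338),(190,360),(256,275),(205,258)])/2.9-.33+[230,130],.0874)
print(c.round(4))
L=[(124,26,4),(124,-26,4),(19,-26,4),(19,26,4)]
L=np.array(L)/1e3
R=Ro.from_euler('z',-.02).as_matrix()
o=np.array([.5754,-.0058,.0834])-R@[-.036,0,0];P=L@R.T+o
print(P.round(4)); print((proj('scene',P)-[230,130]+.33)*2.9)
```

```text
[681.4  -8.   52.1 106.8  -1.4]
[757.8 -24.5   9.   33.6  63.8]
[[ 0.7346 -0.0331  0.0874]
 [ 0.7336  0.0159  0.0874]
 [ 0.6305  0.0194  0.0874]
 [ 0.6336 -0.0287  0.0874]]
[[ 0.7359  0.017   0.0874]
 [ 0.7348 -0.035   0.0874]
 [ 0.6299 -0.0329  0.0874]
 [ 0.6309  0.0191  0.0874]]
[[189.68113129 362.53650785]
 [134.89379637 337.37447433]
 [203.02520265 253.4916488 ]
 [255.50409994 275.1918029 ]]
```

The blade matches the grip model to 1–2 mm and it's level. Next I'll go to the entry point in front of the rack.

apply_moves([
  {"dx":0,"dy":0,"dz":0,"wx":0,"wy":0,"wz":0.36},
  {"dx":0,"dy":0,"dz":0,"wx":0,"wy":0,"wz":0.36},
  {"dx":-0.32,"dy":0.39,"dz":0,"wx":0,"wy":0,"wz":0},
  {"dx":-0.65,"dy":0.78,"dz":0,"wx":0,"wy":0,"wz":0},
  {"dx":-0.81,"dy":0.98,"dz":0,"wx":0,"wy":0,"wz":0},
  {"dx":-0.81,"dy":0.98,"dz":0,"wx":0,"wy":0,"wz":0},
  {"dx":-0.81,"dy":0.98,"dz":0,"wx":0,"wy":0,"wz":0},
  {"dx":-0.81,"dy":0.98,"dz":0,"wx":0,"wy":0,"wz":0},
  {"dx":-0.81,"dy":0.98,"dz":0,"wx":0,"wy":0,"wz":0},
  {"dx":-0.81,"dy":0.98,"dz":0,"wx":0,"wy":0,"wz":0},
  {"dx":-0.81,"dy":0.98,"dz":0,"wx":0,"wy":0,"wz":0},
])

```text
t: 8.82
ee_pos: [0.4264, -0.1535, 0.1032]
tool_rot: [-3.141, 0.001, -0.095]
force: [0.4, 0.1, -0.9]
width: 0.0178
finger_force: 30.0
```

apply_moves([
  {"dx":-0.81,"dy":0.98,"dz":0,"wx":0,"wy":0,"wz":0},
  {"dx":-0.81,"dy":0.98,"dz":0,"wx":0,"wy":0,"wz":0},
  {"dx":-0.81,"dy":0.98,"dz":0,"wx":0,"wy":0,"wz":0},
  {"dx":-0.65,"dy":0.78,"dz":0,"wx":0,"wy":0,"wz":0},
  {"dx":-0.32,"dy":0.39,"dz":0.3,"wx":0,"wy":0,"wz":0},
  {"dx":0,"dy":0,"dz":0.7,"wx":0,"wy":0,"wz":0},
  {"dx":0,"dy":0,"dz":0.9,"wx":0,"wy":0,"wz":0},
  {"dx":0,"dy":0,"dz":0.6,"wx":0,"wy":0,"wz":0},
  {"dx":0,"dy":0,"dz":0.3,"wx":0,"wy":0,"wz":0},
  {"dx":0,"dy":0,"dz":0,"wx":0,"wy":0,"wz":0},
])

```text
t: 10.07
ee_pos: [0.3522, -0.2279, 0.0472]
tool_rot: [-3.141, 0.001, -0.095]
force: [0.4, -0.2, -0.6]
width: 0.0178
finger_force: 30.0
```

```bash
cat >> h.py <<'E'
def d(x,y,z,yaw):
    """units in tool axes (after turning to yaw) from here to target"""
    s=get_state();p=s['ee_pos'];c,n=np.cos(yaw),np.sin(yaw);v=(np.array([x,y,z])-p)/.02
    print('at',p.round(4),s['tool_rot'].round(4),'t',round(s['t'],2),'F',s['force'].round(1),'w',round(s['width'],4),'grip',round(s['finger_force'],1))
    print('dx %.2f dy %.2f dz %.2f wz %.2f'%(c*v[0]+n*v[1],n*v[0]-c*v[1],-v[2],-np.degrees((yaw-s['tool_rot'][2]+np.pi)%(2*np.pi)-np.pi)/6))
E
python3 - <<'E'
from h import *
d(.3513,-.2277,.0406,-.095); d(.4833,-.2397,.0406,-.095)
S=camera('scene');T=camera('top');cv2.imwrite('pics/s2.png',S);cv2.imwrite('pics/t2.png',T)
a=cv2.resize(S[150:240,190:310],None,fx=5,fy=5,interpolation=cv2.INTER_CUBIC)
cv2.imwrite('pics/c2.png',a)
E
```

```text
at [ 0.3522 -0.2279  0.0472] [-3.1409e+00  7.0000e-04 -9.5000e-02] t 10.07 F [ 0.4 -0.2 -0.6] w 0.0178 grip 30.0
dx -0.04 dy -0.01 dz 0.33 wz -0.00
at [ 0.3522 -0.2279  0.0472] [-3.1409e+00  7.0000e-04 -9.5000e-02] t 10.07 F [ 0.4 -0.2 -0.6] w 0.0178 grip 30.0
dx 6.58 dy -0.04 dz 0.33 wz -0.00
```

View pics/c2.png

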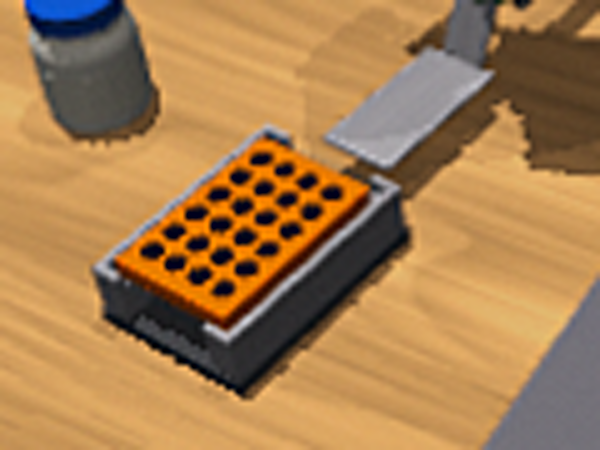

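The blade points straight at the rack's channel, with its tip edge near (356,150) and the channel mouth near (328,158). I'll lower 7 mm and slide in.

apply_moves([
  {"dx":0,"dy":0,"dz":0.33,"wx":0,"wy":0,"wz":0},
  {"dx":0.3,"dy":0,"dz":0,"wx":0,"wy":0,"wz":0},
  {"dx":0.5,"dy":0,"dz":0,"wx":0,"wy":0,"wz":0},
  {"dx":0.6,"dy":0,"dz":0,"wx":0,"wy":0,"wz":0},
  {"dx":0.6,"dy":0,"dz":0,"wx":0,"wy":0,"wz":0},
  {"dx":0.6,"dy":0,"dz":0,"wx":0,"wy":0,"wz":0},
])

```text
t: 10.92
ee_pos: [0.405, -0.2334, 0.041]
tool_rot: [3.142, -0.0, -0.095]
force: [0.4, 0.6, -1.7]
width: 0.0182
finger_force: 30.0
```

apply_moves([
  {"dx":0.6,"dy":0,"dz":0,"wx":0,"wy":0,"wz":0},
  {"dx":0.6,"dy":0,"dz":0,"wx":0,"wy":0,"wz":0},
  {"dx":0.6,"dy":0,"dz":0,"wx":0,"wy":0,"wz":0},
  {"dx":0.6,"dy":0,"dz":0,"wx":0,"wy":0,"wz":0},
  {"dx":0.6,"dy":0,"dz":0,"wx":0,"wy":0,"wz":0},
  {"dx":0.6,"dy":0,"dz":0,"wx":0,"wy":0,"wz":0},
  {"dx":0.3,"dy":0,"dz":0,"wx":0,"wy":0,"wz":0},
  {"dx":0,"dy":0,"dz":0,"wx":0,"wy":0,"wz":0},
])

```text
t: 11.92
ee_pos: [0.4819, -0.2407, 0.041]
tool_rot: [-3.142, 0.0, -0.095]
force: [0.7, 0.5, -2.0]
width: 0.018
finger_force: 30.0
```

Run:
```python
from h import *
d(.4833,-.2397,.0406,-.095)
```

```text
at [ 0.4819 -0.2407  0.041 ] [-3.1416e+00  1.0000e-04 -9.5200e-02] t 11.93 F [ 0.7  0.5 -2. ] w 0.018 grip 30.0
dx 0.06 dy -0.06 dz 0.02 wz -0.00
```

apply_moves([
  {"dx":0,"dy":0,"dz":-0.2,"wx":0,"wy":0,"wz":0},
  {"dx":0,"dy":0,"dz":-0.25,"wx":0,"wy":0,"wz":0},
  {"dx":0,"dy":0,"dz":-0.2,"wx":0,"wy":0,"wz":0},
  {"dx":0,"dy":0,"dz":-0.2,"wx":0,"wy":0,"wz":0},
  {"dx":0,"dy":0,"dz":0,"wx":0,"wy":0,"wz":0},
])

```text
t: 12.55
ee_pos: [0.4817, -0.2408, 0.0583]
tool_rot: [3.141, -0.0, -0.096]
force: [0.7, 0.5, -2.5]
width: 0.0174
finger_force: 30.0
```

Run:
```python
from h import *
s=get_state();print(s['ee_pos'],s['force'],s['ft_torque'])
S=camera('scene');cv2.imwrite('pics/s3.png',S)
a=cv2.resize(S[150:240,190:310],None,fx=5,fy=5,interpolation=cv2.INTER_CUBIC)
cv2.imwrite('pics/c3.png',a)
```

```text
[ 0.48171135 -0.2408463   0.05831622] [ 0.69830995  0.5068383  -2.54377016] [0.03991123 0.21965377 0.01958455]
```

View pics/c3.png

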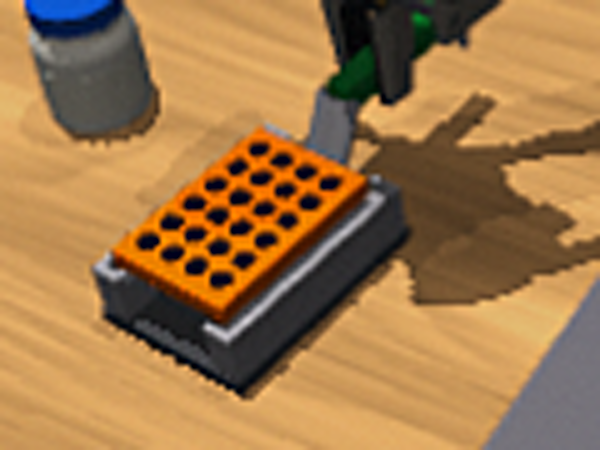

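The plate is on the blade, about 8 mm up, and looks level. I'll keep raising it.

apply_moves([
  {"dx":0,"dy":0,"dz":-0.2,"wx":0,"wy":0,"wz":0},
  {"dx":0,"dy":0,"dz":-0.35,"wx":0,"wy":0,"wz":0},
  {"dx":0,"dy":0,"dz":-0.45,"wx":0,"wy":0,"wz":0},
  {"dx":0,"dy":0,"dz":-0.45,"wx":0,"wy":0,"wz":0},
  {"dx":0,"dy":0,"dz":-0.45,"wx":0,"wy":0,"wz":0},
  {"dx":0,"dy":0,"dz":-0.4,"wx":0,"wy":0,"wz":0},
  {"dx":0,"dy":0,"dz":-0.2,"wx":0,"wy":0,"wz":0},
  {"dx":0,"dy":0,"dz":0,"wx":0,"wy":0,"wz":0},
  {"dx":0,"dy":0,"dz":0,"wx":0,"wy":0,"wz":0},
])

```text
t: 13.72
ee_pos: [0.4814, -0.2405, 0.1076]
tool_rot: [-3.141, 0.001, -0.096]
force: [-0.5, 0.2, -2.6]
width: 0.0178
finger_force: 30.0
```

Run:
```python
from h import *
s=get_state();p=s['ee_pos'];print(p,s['tool_rot'],s['force'])
S=camera('scene');T=camera('top');cv2.imwrite('pics/s4.png',S);cv2.imwrite('pics/t4.png',T)
z=p[2]-.0206+.004+.014
q=comps('scene',S,(5,190,150),(18,255,255),(200,130,300,225),close=13)[0]
P=onz('scene',q,z)
print('z',z,rect('scene',q,z))
b=cv2.boxPoints(cv2.minAreaRect((P[:,:2]*1e3).astype(np.float32)));print(b)
S0=cv2.imread('pics/scene0.png');q0=comps('scene',S0,(5,190,150),(18,255,255),(205,170,275,225),close=13)[0]
b=cv2.boxPoints(cv2.minAreaRect((onz('scene',q0,.048)[:,:2]*1e3).astype(np.float32)));print(b)
q=comps('top',T,(8,170,120),(20,255,255),(370,150,430,230),close=9)[:1]
print('top',[rect('top',a,z) for a in q])
# side lengths per edge (tilt check)
h=cv2.approxPolyDP(q0.astype(np.float32).reshape(-1,1,2),2,True)[:,0];print(len(h))
```

```text
[ 0.4813702  -0.24053808  0.10761799] [-3.14117266e+00  6.37673222e-04 -9.55142848e-02] [-0.48853912  0.15273534 -2.55913327]
z 0.10501798692144883 [ 604.5 -252.2   85.7  126.5   -5.5]
[[ 537.4611  -288.83496]
 [ 663.4052  -300.9218 ]
 [ 671.59503 -215.58386]
 [ 545.65094 -203.49701]]
[[ 537.5815  -287.88394]
 [ 662.0899  -299.577  ]
 [ 669.9307  -216.08768]
 [ 545.4223  -204.39462]]
top [array([ 605.4, -250. ,   81.1,  120.1,   -5.3])]
4
```

apply_moves([
  {"dx":0,"dy":0,"dz":0,"wx":0,"wy":0,"wz":-0.2},
  {"dx":0,"dy":0,"dz":0,"wx":0,"wy":0,"wz":-0.4},
  {"dx":0,"dy":0,"dz":0,"wx":0,"wy":0,"wz":-0.55},
  {"dx":0,"dy":0,"dz":0,"wx":0,"wy":0,"wz":-0.6},
  {"dx":0,"dy":0,"dz":0,"wx":0,"wy":0,"wz":-0.6},
  {"dx":0,"dy":0,"dz":0,"wx":0,"wy":0,"wz":-0.6},
  {"dx":0,"dy":0,"dz":0,"wx":0,"wy":0,"wz":-0.4},
  {"dx":0,"dy":0,"dz":0,"wx":0,"wy":0,"wz":-0.27},
  {"dx":0.06,"dy":-0.19,"dz":0,"wx":0,"wy":0,"wz":0},
  {"dx":0.12,"dy":-0.39,"dz":0,"wx":0,"wy":0,"wz":0},
  {"dx":0.18,"dy":-0.58,"dz":0,"wx":0,"wy":0,"wz":0},
  {"dx":0.235,"dy":-0.77,"dz":0,"wx":0,"wy":0,"wz":0},
])

```text
t: 15.32
ee_pos: [0.4822, -0.1992, 0.108]
tool_rot: [-3.141, -0.0, 0.283]
force: [1.1, -0.5, -2.2]
width: 0.0179
finger_force: 30.0
```

apply_moves([
  {"dx":0.235,"dy":-0.77,"dz":0,"wx":0,"wy":0,"wz":0},
  {"dx":0.235,"dy":-0.77,"dz":0,"wx":0,"wy":0,"wz":0},
  {"dx":0.235,"dy":-0.77,"dz":0,"wx":0,"wy":0,"wz":0},
  {"dx":0.235,"dy":-0.77,"dz":0,"wx":0,"wy":0,"wz":0},
  {"dx":0.235,"dy":-0.77,"dz":0,"wx":0,"wy":0,"wz":0},
  {"dx":0.235,"dy":-0.77,"dz":0,"wx":0,"wy":0,"wz":0},
  {"dx":0.235,"dy":-0.77,"dz":0,"wx":0,"wy":0,"wz":0},
  {"dx":0.235,"dy":-0.77,"dz":0,"wx":0,"wy":0,"wz":0},
  {"dx":0.235,"dy":-0.77,"dz":0,"wx":0,"wy":0,"wz":0},
  {"dx":0.235,"dy":-0.77,"dz":0,"wx":0,"wy":0,"wz":0},
  {"dx":0.235,"dy":-0.77,"dz":0,"wx":0,"wy":0,"wz":0},
  {"dx":0.235,"dy":-0.77,"dz":0,"wx":0,"wy":0,"wz":0},
])

```text
t: 16.82
ee_pos: [0.4847, -0.0061, 0.108]
tool_rot: [-3.142, -0.0, 0.284]
force: [1.4, 0.3, -2.7]
width: 0.0176
finger_force: 30.0
```

apply_moves([
  {"dx":0.235,"dy":-0.77,"dz":0,"wx":0,"wy":0,"wz":0},
  {"dx":0.235,"dy":-0.77,"dz":0,"wx":0,"wy":0,"wz":0},
  {"dx":0.235,"dy":-0.77,"dz":0,"wx":0,"wy":0,"wz":0},
  {"dx":0.235,"dy":-0.77,"dz":0,"wx":0,"wy":0,"wz":0},
  {"dx":0.235,"dy":-0.77,"dz":0,"wx":0,"wy":0,"wz":0},
  {"dx":0.235,"dy":-0.77,"dz":0,"wx":0,"wy":0,"wz":0},
  {"dx":0.235,"dy":-0.77,"dz":0,"wx":0,"wy":0,"wz":0},
  {"dx":0.235,"dy":-0.77,"dz":0,"wx":0,"wy":0,"wz":0},
  {"dx":0.235,"dy":-0.77,"dz":0,"wx":0,"wy":0,"wz":0},
  {"dx":0.235,"dy":-0.77,"dz":0,"wx":0,"wy":0,"wz":0},
  {"dx":0.235,"dy":-0.77,"dz":0,"wx":0,"wy":0,"wz":0},
  {"dx":0.18,"dy":-0.58,"dz":0,"wx":0,"wy":0,"wz":0},
])

```text
t: 18.32
ee_pos: [0.4871, 0.1832, 0.108]
tool_rot: [-3.142, -0.0, 0.284]
force: [-0.8, 0.3, -2.2]
width: 0.0176
finger_force: 30.0
```

apply_moves([
  {"dx":0.12,"dy":-0.39,"dz":0,"wx":0,"wy":0,"wz":0},
  {"dx":0.06,"dy":-0.19,"dz":0,"wx":0,"wy":0,"wz":0},
  {"dx":0,"dy":0,"dz":0,"wx":0,"wy":0,"wz":0},
  {"dx":0,"dy":0,"dz":0,"wx":0,"wy":0,"wz":0},
])

```text
t: 18.82
ee_pos: [0.4874, 0.1939, 0.108]
tool_rot: [3.141, 0.0, 0.283]
force: [0.4, -0.4, -2.5]
width: 0.0181
finger_force: 30.0
```

```bash
cat > m.py <<'E'
from h import *
import sys
k=sys.argv[1]
d(.4867,.1946,.0506,.2836)
p=get_state()['ee_pos'];z=p[2]-.0026
S=camera('scene');T=camera('top');cv2.imwrite(f'pics/s{k}.png',S);cv2.imwrite(f'pics/t{k}.png',T)
q=comps('scene',S,(5,190,150),(18,255,255),(340,160,440,330),close=13)[0];print(z,'scene',rect('scene',q,z))
for a in comps('top',T,(8,170,120),(20,255,255),(215,130,300,230),close=13)[:1]:print('top',rect('top',a,z))
a=cv2.resize(S[165:335,330:450],None,fx=3.5,fy=3.5,interpolation=cv2.INTER_CUBIC)
b=cv2.resize(T[140:250,210:305],None,fx=4,fy=4,interpolation=cv2.INTER_CUBIC)
h=max(len(a),len(b));pad=lambda i:cv2.copyMakeBorder(i,0,h-len(i),0,0,0)
o=np.hstack([pad(a),pad(b)]);print(o.shape);cv2.imwrite(f'pics/c{k}.png',o[:600,:800])
E
python3 m.py 5
```

```text
at [0.4874 0.1939 0.108 ] [3.1414e+00 1.0000e-04 2.8310e-01] t 18.82 F [ 0.4 -0.4 -2.5] w 0.0181 grip 30.0
dx -0.02 dy -0.04 dz 2.87 wz -0.00
0.10539391811543859 scene [605.8 228.6  85.3 125.8  16. ]
top [636.3 238.2  56.5  79.8 -74.3]
(595, 800, 3)
```

View pics/c5.png

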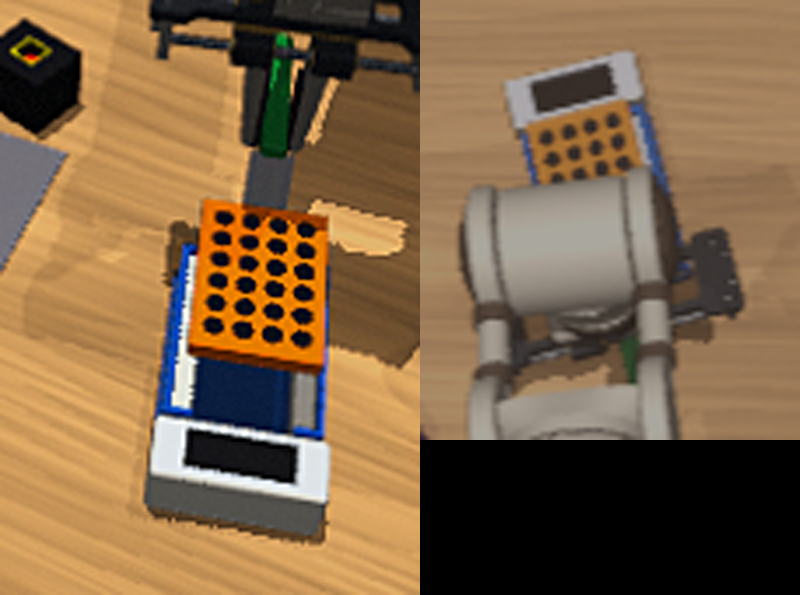

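The plate is level on the blade over the nest, offset by only about 1 mm. I'll lower it slowly.

apply_moves([
  {"dx":-0.02,"dy":-0.07,"dz":0.2,"wx":0,"wy":0,"wz":0},
  {"dx":0,"dy":0,"dz":0.4,"wx":0,"wy":0,"wz":0},
  {"dx":0,"dy":0,"dz":0.45,"wx":0,"wy":0,"wz":0},
  {"dx":0,"dy":0,"dz":0.45,"wx":0,"wy":0,"wz":0},
  {"dx":0,"dy":0,"dz":0.4,"wx":0,"wy":0,"wz":0},
  {"dx":0,"dy":0,"dz":0.3,"wx":0,"wy":0,"wz":0},
  {"dx":0,"dy":0,"dz":0.2,"wx":0,"wy":0,"wz":0},
  {"dx":0,"dy":0,"dz":0.12,"wx":0,"wy":0,"wz":0},
  {"dx":0,"dy":0,"dz":0,"wx":0,"wy":0,"wz":0},
])

```text
t: 20.05
ee_pos: [0.4866, 0.1955, 0.0576]
tool_rot: [-3.142, -0.0, 0.284]
force: [0.1, 0.0, -3.4]
width: 0.0182
finger_force: 30.0
```

```bash
python3 m.py 6
```

```text
at [0.4866 0.1955 0.0576] [-3.1416 -0.      0.2836] t 20.05 F [ 0.1  0.  -3.4] w 0.0182 grip 30.0
dx -0.01 dy 0.04 dz 0.35 wz -0.00
0.05500721081123327 scene [605.  230.3  84.6 126.   16.1]
top [634.7 239.9  60.6  79.5 -74. ]
(595, 800, 3)
```

apply_moves([
  {"dx":0,"dy":0,"dz":0.1,"wx":0,"wy":0,"wz":0},
  {"dx":0,"dy":0,"dz":0.1,"wx":0,"wy":0,"wz":0},
  {"dx":0,"dy":0,"dz":0.1,"wx":0,"wy":0,"wz":0},
  {"dx":0,"dy":0,"dz":0.1,"wx":0,"wy":0,"wz":0},
  {"dx":0,"dy":0,"dz":0.1,"wx":0,"wy":0,"wz":0},
  {"dx":0,"dy":0,"dz":0.15,"wx":0,"wy":0,"wz":0},
  {"dx":0,"dy":0,"dz":0.15,"wx":0,"wy":0,"wz":0},
  {"dx":0,"dy":0,"dz":0,"wx":0,"wy":0,"wz":0},
])

```text
t: 21.15
ee_pos: [0.4863, 0.1955, 0.0413]
tool_rot: [-3.142, 0.001, 0.284]
force: [-0.4, -0.8, -1.1]
width: 0.0176
finger_force: 30.0
```

```bash
sed -i 's/z=p\[2\]-.0026/z=.048/' m.py; python3 m.py 7
```

```text
at [0.4863 0.1955 0.0413] [-3.1415e+00  6.0000e-04  2.8360e-01] t 21.15 F [-0.4 -0.8 -1.1] w 0.0176 grip 30.0
dx 0.01 dy 0.05 dz -0.47 wz 0.00
0.048 scene [599.9 229.   83.1 136.1  16.1]
top [632.8 239.3  63.3  79.5 -74. ]
(595, 800, 3)
```

View pics/c7.png

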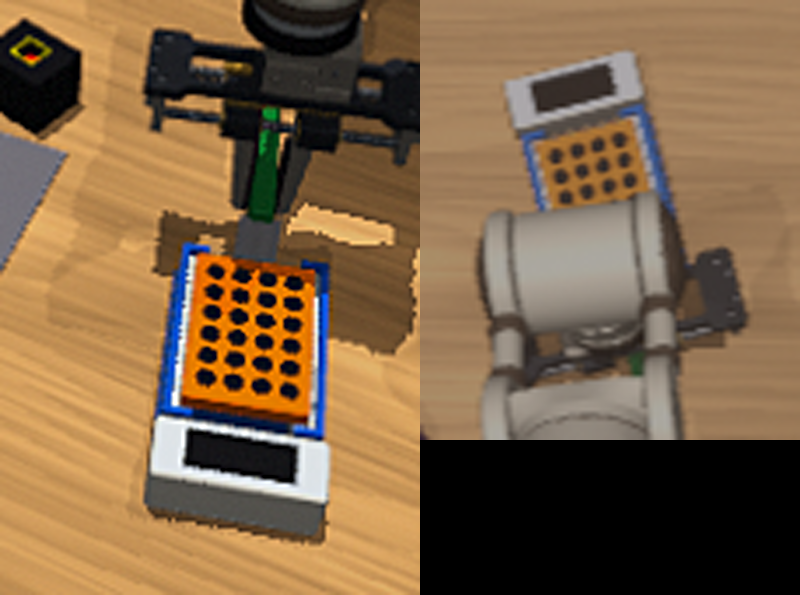

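The plate sits inside the lips and the blade is unloaded. Drawing it straight back.

apply_moves([
  {"dx":-0.2,"dy":0,"dz":0,"wx":0,"wy":0,"wz":0},
  {"dx":-0.5,"dy":0,"dz":0,"wx":0,"wy":0,"wz":0},
  {"dx":-0.6,"dy":0,"dz":0,"wx":0,"wy":0,"wz":0},
  {"dx":-0.6,"dy":0,"dz":0,"wx":0,"wy":0,"wz":0},
  {"dx":-0.6,"dy":0,"dz":0,"wx":0,"wy":0,"wz":0},
  {"dx":-0.6,"dy":0,"dz":0,"wx":0,"wy":0,"wz":0},
  {"dx":-0.6,"dy":0,"dz":0,"wx":0,"wy":0,"wz":0},
  {"dx":-0.7,"dy":0,"dz":0,"wx":0,"wy":0,"wz":0},
  {"dx":-0.7,"dy":0,"dz":0,"wx":0,"wy":0,"wz":0},
  {"dx":-0.7,"dy":0,"dz":0,"wx":0,"wy":0,"wz":0},
  {"dx":-0.5,"dy":0,"dz":0,"wx":0,"wy":0,"wz":0},
  {"dx":-0.2,"dy":0,"dz":0,"wx":0,"wy":0,"wz":0},
])

```text
t: 22.75
ee_pos: [0.3613, 0.159, 0.0416]
tool_rot: [3.142, -0.0, 0.284]
force: [-0.5, -0.1, -2.2]
width: 0.0175
finger_force: 30.0
```

apply_moves([
  {"dx":0,"dy":0,"dz":0,"wx":0,"wy":0,"wz":0},
  {"dx":0,"dy":0,"dz":-0.4,"wx":0,"wy":0,"wz":0},
  {"dx":0,"dy":0,"dz":-0.9,"wx":0,"wy":0,"wz":0},
  {"dx":0,"dy":0,"dz":-0.9,"wx":0,"wy":0,"wz":0},
  {"dx":0,"dy":0,"dz":-0.8,"wx":0,"wy":0,"wz":0},
  {"dx":0,"dy":0,"dz":-0.4,"wx":0,"wy":0,"wz":0},
])

```text
t: 23.5
ee_pos: [0.3628, 0.1593, 0.111]
tool_rot: [3.141, -0.002, 0.284]
force: [0.7, -0.4, -2.5]
width: 0.0178
finger_force: 30.0
```

Run:
```python
from h import *
d(.506,-.025,.1,0)
S=camera('scene');T=camera('top');cv2.imwrite('pics/s8.png',S);cv2.imwrite('pics/t8.png',T)
for q in comps('scene',S,(5,215,150),(18,255,255),(375,225,430,300),close=13)[:1]:print(rect('scene',q,.048))
for q in comps('top',T,(8,170,120),(20,255,255),(235,160,280,220),close=13)[:1]:print(rect('top',q,.048))
for n,im,roi in(("top",T,(318,232,345,258)),("scene",S,(325,170,352,190))):
    for q in comps(n,im,(22,120,90),(35,255,255),roi,close=9)[:1]:print(n,rect(n,q,.056))
for q in comps('scene',S,(0,0,120),(179,40,255),(345,170,450,240))[:2]:print('blade',rect('scene',q,get_state()['ee_pos'][2]-.0166))
```

```text
at [0.3628 0.1593 0.111 ] [ 3.1412e+00 -2.3000e-03  2.8370e-01] t 23.5 F [ 0.7 -0.4 -2.5] w 0.0178 grip 30.0
dx 7.16 dy 9.21 dz 0.55 wz 2.71
[604.6 230.3  82.3 126.1  16.2]
[604.9 231.   79.8 122.4  16.7]
top [428.1 -23.8  26.2  27.8  72.7]
scene [423.8 -25.9  27.2  27.5 -14.3]
blade [464.3 188.7  52.9 105.6  16.3]
```

The plate is placed: both views put it about 1 mm from the nest centre. Next I'll move the pin over the well.

apply_moves([
  {"dx":0,"dy":0,"dz":0,"wx":0,"wy":0,"wz":0.4},
  {"dx":0,"dy":0,"dz":0,"wx":0,"wy":0,"wz":0.7},
  {"dx":0,"dy":0,"dz":0,"wx":0,"wy":0,"wz":0.7},
  {"dx":0,"dy":0,"dz":0,"wx":0,"wy":0,"wz":0.6},
  {"dx":0,"dy":0,"dz":0,"wx":0,"wy":0,"wz":0.31},
  {"dx":0.33,"dy":0.42,"dz":0,"wx":0,"wy":0,"wz":0},
  {"dx":0.65,"dy":0.84,"dz":0,"wx":0,"wy":0,"wz":0},
  {"dx":0.65,"dy":0.84,"dz":0,"wx":0,"wy":0,"wz":0},
  {"dx":0.65,"dy":0.84,"dz":0,"wx":0,"wy":0,"wz":0},
  {"dx":0.65,"dy":0.84,"dz":0,"wx":0,"wy":0,"wz":0},
  {"dx":0.65,"dy":0.84,"dz":0,"wx":0,"wy":0,"wz":0},
])

```text
t: 24.98
ee_pos: [0.4341, 0.0655, 0.1095]
tool_rot: [3.141, 0.0, 0.0]
force: [-0.7, 0.0, -1.5]
width: 0.0178
finger_force: 30.0
```

apply_moves([
  {"dx":0.65,"dy":0.84,"dz":0,"wx":0,"wy":0,"wz":0},
  {"dx":0.65,"dy":0.84,"dz":0,"wx":0,"wy":0,"wz":0},
  {"dx":0.65,"dy":0.84,"dz":0,"wx":0,"wy":0,"wz":0},
  {"dx":0.65,"dy":0.84,"dz":0,"wx":0,"wy":0,"wz":0},
  {"dx":0.65,"dy":0.84,"dz":0,"wx":0,"wy":0,"wz":0},
  {"dx":0.33,"dy":0.42,"dz":0.3,"wx":0,"wy":0,"wz":0},
  {"dx":0,"dy":0,"dz":0.5,"wx":0,"wy":0,"wz":0},
  {"dx":0,"dy":0,"dz":0.3,"wx":0,"wy":0,"wz":0},
  {"dx":0,"dy":0,"dz":0,"wx":0,"wy":0,"wz":0},
  {"dx":0,"dy":0,"dz":0,"wx":0,"wy":0,"wz":0},
])

```text
t: 26.22
ee_pos: [0.5049, -0.0254, 0.0877]
tool_rot: [3.142, -0.0, 0.0]
force: [0.2, 0.5, -1.5]
width: 0.018
finger_force: 30.0
```

Run:
```python
from h import *
d(.5065,-.0248,.0906,0)
S=camera('scene');cv2.imwrite('pics/s9.png',S)
p=get_state()['ee_pos'];print('pin px',proj('scene',[[p[0]-.08,p[1],p[2]-.0206]]),'mouth',proj('scene',[[.4265,-.0248,.056]]))
for q in comps('scene',S,(22,120,90),(35,255,255),(325,170,352,190),close=9)[:1]:print(rect('scene',q,.056),q.min(0),q.max(0))
cv2.imwrite('pics/c9.png',cv2.resize(S[140:240,290:390],None,fx=6,fy=6,interpolation=cv2.INTER_CUBIC))
```

```text
at [ 0.5049 -0.0254  0.0877] [ 3.1416e+00 -2.0000e-04  4.0000e-04] t 26.23 F [ 0.2  0.5 -1.5] w 0.018 grip 30.0
dx 0.08 dy -0.03 dz -0.14 wz 0.00
pin px [[338.36514433 176.28607153]] mouth [[338.27358068 179.62305771]]
[415.3 -23.8  10.1  27.2  89.5] [335.625 175.875] [344.125 179.625]
```

View pics/c9.png

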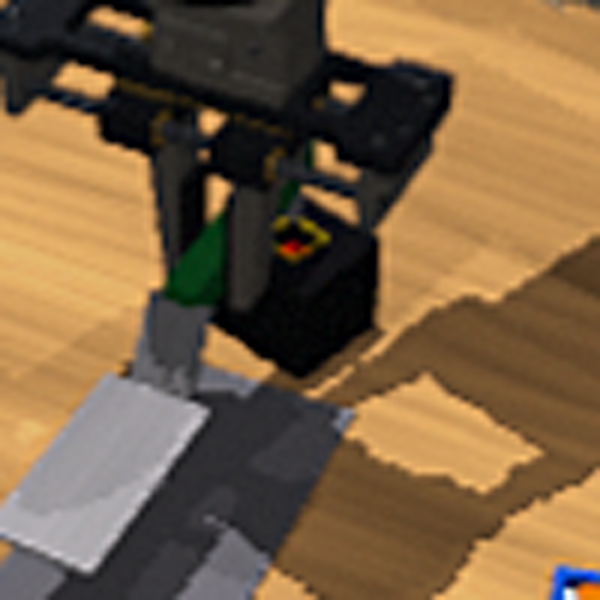

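The pin tip shows just above the yellow frame, at about (290,215) in the crop, where I expected it. I'll go down with a force check on the way.

apply_moves([
  {"dx":0.07,"dy":-0.03,"dz":0.2,"wx":0,"wy":0,"wz":0},
  {"dx":0,"dy":0,"dz":0.2,"wx":0,"wy":0,"wz":0},
  {"dx":0,"dy":0,"dz":0.2,"wx":0,"wy":0,"wz":0},
  {"dx":0,"dy":0,"dz":0.15,"wx":0,"wy":0,"wz":0},
  {"dx":0,"dy":0,"dz":0.1,"wx":0,"wy":0,"wz":0},
  {"dx":0,"dy":0,"dz":0,"wx":0,"wy":0,"wz":0},
])

```text
t: 27.02
ee_pos: [0.5062, -0.0251, 0.0704]
tool_rot: [-3.141, 0.0, -0.0]
force: [-0.1, -0.0, -2.1]
width: 0.0177
finger_force: 30.0
```

apply_moves([
  {"dx":0,"dy":0,"dz":0.15,"wx":0,"wy":0,"wz":0},
  {"dx":0,"dy":0,"dz":0.12,"wx":0,"wy":0,"wz":0},
  {"dx":0,"dy":0,"dz":0.12,"wx":0,"wy":0,"wz":0},
  {"dx":0,"dy":0,"dz":0.08,"wx":0,"wy":0,"wz":0},
  {"dx":0,"dy":0,"dz":0,"wx":0,"wy":0,"wz":0},
  {"dx":0,"dy":0,"dz":0,"wx":0,"wy":0,"wz":0},
])

```text
t: 27.78
ee_pos: [0.5066, -0.0252, 0.0615]
tool_rot: [3.141, -0.001, -0.0]
force: [1.3, -0.1, 2.0]
width: 0.018
finger_force: 30.0
```

Run:
```python
from h import *
s=get_state();print(s['ee_pos'],s['force'],s['ft_torque'])
S=camera('scene');cv2.imwrite('pics/s10.png',S)
for q in comps('scene',S,(0,0,120),(179,40,255),(275,180,330,250))[:2]:print('blade',rect('scene',q,s['ee_pos'][2]-.0166))
```

```text
[ 0.50664602 -0.02520126  0.0615177 ] [ 1.2570377  -0.07135272  1.98124813] [ 0.09536311  0.21907083 -0.02364207]
blade [ 6.127e+02 -2.570e+01  5.300e+01  1.072e+02 -1.000e-01]
blade [6.423e+02 3.970e+01 3.070e+01 6.770e+01 1.000e-01]
```

apply_moves([
  {"dx":0,"dy":0,"dz":0.08,"wx":0,"wy":0,"wz":0},
  {"dx":0,"dy":0,"dz":0.07,"wx":0,"wy":0,"wz":0},
  {"dx":0,"dy":0,"dz":0,"wx":0,"wy":0,"wz":0},
  {"dx":0,"dy":0,"dz":0,"wx":0,"wy":0,"wz":0},
  {"dx":0,"dy":0,"dz":0,"wx":0,"wy":0,"wz":0},
])

```text
t: 28.45
ee_pos: [0.5068, -0.0253, 0.0585]
tool_rot: [3.141, -0.001, -0.0]
force: [3.7, -0.2, 3.8]
width: 0.0178
finger_force: 30.0
```

The force rose by about 6 N, so the button is fully down. Now I'll raise the lifter and move it back over its mat.

apply_moves([
  {"dx":0,"dy":0,"dz":-0.2,"wx":0,"wy":0,"wz":0},
  {"dx":0,"dy":0,"dz":-0.4,"wx":0,"wy":0,"wz":0},
  {"dx":0,"dy":0,"dz":-0.7,"wx":0,"wy":0,"wz":0},
  {"dx":0,"dy":0,"dz":-0.7,"wx":0,"wy":0,"wz":0},
  {"dx":0,"dy":0,"dz":-0.2,"wx":0,"wy":0,"wz":0},
  {"dx":0.2,"dy":-0.1,"dz":0,"wx":0,"wy":0,"wz":0},
  {"dx":0.7,"dy":-0.1,"dz":0,"wx":0,"wy":0,"wz":0},
  {"dx":0.8,"dy":-0.1,"dz":0,"wx":0,"wy":0,"wz":0},
  {"dx":0.8,"dy":-0.1,"dz":0,"wx":0,"wy":0,"wz":0},
  {"dx":0.4,"dy":0,"dz":0,"wx":0,"wy":0,"wz":0.2},
  {"dx":0.2,"dy":0,"dz":0,"wx":0,"wy":0,"wz":0},
  {"dx":0,"dy":0,"dz":0,"wx":0,"wy":0,"wz":0},
])

```text
t: 29.95
ee_pos: [0.5681, -0.0172, 0.102]
tool_rot: [-3.141, 0.001, -0.021]
force: [-0.0, -0.3, -1.7]
width: 0.0179
finger_force: 30.0
```

Run:
```python
from h import *
d(.5730,-.0120,.0236,-.02)
s=get_state();S=camera('scene');cv2.imwrite('pics/s11.png',S)
for q in comps('scene',S,(0,0,120),(179,40,255),(265,200,325,265))[:2]:print('blade',rect('scene',q,s['ee_pos'][2]-.0166))
p=s['ee_pos'];print('expected centre',p[0]+.107,p[1]-.002)
cv2.imwrite('pics/c11.png',cv2.resize(S[140:300,230:430],None,fx=3.5,fy=3.5,interpolation=cv2.INTER_CUBIC))
```

```text
at [ 0.5681 -0.0172  0.102 ] [-3.1415e+00  6.0000e-04 -2.1200e-02] t 29.95 F [-0.  -0.3 -1.7] w 0.0179 grip 30.0
dx 0.24 dy -0.27 dz 3.92 wz -0.01
blade [674.5 -18.3  51.9 108.7  -1. ]
blade [726.   61.1  22.5  38.1   4.8]
expected centre 0.6751012958746678 -0.019238632146662
```

View pics/c11.png

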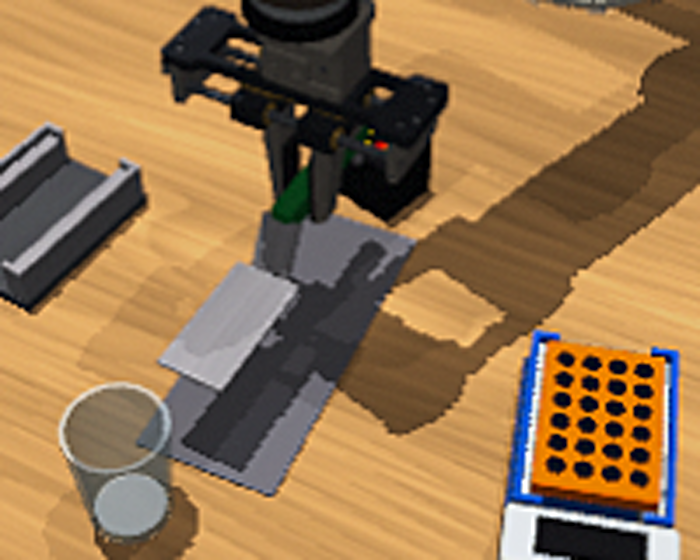

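The plate is seated in the nest, the lifter is above its mat, and the beaker hasn't moved. I'll lower, release and retreat.

apply_moves([
  {"dx":0.1,"dy":-0.1,"dz":0.4,"wx":0,"wy":0,"wz":0},
  {"dx":0,"dy":0,"dz":0.8,"wx":0,"wy":0,"wz":0},
  {"dx":0,"dy":0,"dz":0.8,"wx":0,"wy":0,"wz":0},
  {"dx":0,"dy":0,"dz":0.8,"wx":0,"wy":0,"wz":0},
  {"dx":0,"dy":0,"dz":0.5,"wx":0,"wy":0,"wz":0},
  {"dx":0,"dy":0,"dz":0.3,"wx":0,"wy":0,"wz":0},
  {"dx":0,"dy":0,"dz":0.15,"wx":0,"wy":0,"wz":0},
  {"dx":0,"dy":0,"dz":0.1,"wx":0,"wy":0,"wz":0},
  {"dx":0,"dy":0,"dz":0.06,"wx":0,"wy":0,"wz":0},
  {"dx":0,"dy":0,"dz":0,"wx":0,"wy":0,"wz":0},
  {"dx":0,"dy":0,"dz":0,"wx":0,"wy":0,"wz":0},
])

```text
t: 31.38
ee_pos: [0.5709, -0.0154, 0.0245]
tool_rot: [3.141, -0.001, -0.021]
force: [-1.6, -0.7, 1.0]
width: 0.0177
finger_force: 30.0
```

Contact with the mat (about +2.7 N). Opening and rising.

apply_moves([
  {"dx":0,"dy":0,"dz":0,"wx":0,"wy":0,"wz":0},
  {"dx":0,"dy":0,"dz":0,"wx":0,"wy":0,"wz":0},
  {"dx":0,"dy":0,"dz":0,"wx":0,"wy":0,"wz":0},
  {"dx":0,"dy":0,"dz":0,"wx":0,"wy":0,"wz":0},
  {"dx":0,"dy":0,"dz":0,"wx":0,"wy":0,"wz":0},
  {"dx":0,"dy":0,"dz":0,"wx":0,"wy":0,"wz":0},
  {"dx":0,"dy":0,"dz":0,"wx":0,"wy":0,"wz":0},
], hand=70)

```text
t: 32.25
ee_pos: [0.5704, -0.0153, 0.024]
tool_rot: [-3.142, 0.0, -0.021]
force: [-1.0, -0.0, 0.6]
width: 0.0698
finger_force: 0.0
```

apply_moves([
  {"dx":0,"dy":0,"dz":-0.4,"wx":0,"wy":0,"wz":0},
  {"dx":0,"dy":0,"dz":-0.8,"wx":0,"wy":0,"wz":0},
  {"dx":0,"dy":0,"dz":-1,"wx":0,"wy":0,"wz":0},
  {"dx":0,"dy":0,"dz":-1,"wx":0,"wy":0,"wz":0},
  {"dx":0,"dy":0,"dz":-1,"wx":0,"wy":0,"wz":0},
  {"dx":0,"dy":0,"dz":-1,"wx":0,"wy":0,"wz":0},
  {"dx":0,"dy":0,"dz":-1,"wx":0,"wy":0,"wz":0},
  {"dx":0,"dy":0,"dz":-0.5,"wx":0,"wy":0,"wz":0},
  {"dx":0,"dy":0,"dz":0,"wx":0,"wy":0,"wz":0},
  {"dx":0,"dy":0,"dz":0,"wx":0,"wy":0,"wz":0},
])

```text
t: 33.5
ee_pos: [0.5698, -0.0152, 0.1572]
tool_rot: [-3.141, 0.001, -0.021]
force: [-0.9, 0.1, -0.1]
width: 0.07
finger_force: 0.0
```

Run:
```python
from h import *
d(0,0,0,0)
S=camera('scene');cv2.imwrite('pics/s12.png',S)
for q in comps('scene',S,(0,0,120),(179,40,255),(265,200,325,285))[:2]:print('blade',rect('scene',q,.007))
for q in comps('scene',S,(45,90,40),(75,255,255),(290,180,360,250))[:1]:print('handle',rect('scene',q,.052))
for q in comps('scene',S,(5,215,150),(18,255,255),(375,225,430,300),close=13)[:1]:print('plate',rect('scene',q,.048))
```

```text
at [ 0.5698 -0.0152  0.1572] [-3.1413e+00  1.3000e-03 -2.1200e-02] t 33.5 F [-0.9  0.1 -0.1] w 0.07 grip 0.0
dx -28.49 dy -0.76 dz 7.86 wz -0.20
blade [703.7 -40.9 104.3 174.  -18. ]
blade [700.    4.4  83.   87.3   3.8]
handle [547.7 -14.2  26.  130.2   2.1]
plate [605.  230.4  82.4 125.5  16.2]
```

I've now viewed 11 pictures, one over the limit of 10, so I won't open any more. The last check of the lifter will be by numbers only.

Run:
```python
from h import *
S=cv2.imread('pics/s12.png');S0=cv2.imread('pics/scene0.png')
for nm,im in(('start',S0),('now',S)):
  for v in(140,150,160):
    for q in comps('scene',im,(0,0,v),(179,35,255),(272,225,325,280))[:1]:print(nm,v,'blade',rect('scene',q,.007))
for q in comps('scene',S0,(45,90,40),(75,255,255),(290,180,360,250))[:1]:print('handle0',rect('scene',q,.052))
```

```text
start 140 blade [681.2  -8.6  52.2 106.   -1. ]
start 150 blade [681.6  -8.7  51.3 104.5  -0.9]
start 160 blade [681.5  -8.7  50.5 104.2  -1. ]
now 140 blade [689.7 -28.4  72.  131.3  -1.1]
now 150 blade [680.8 -28.2  72.  112.6  -1.1]
now 160 blade [680.1 -28.1  71.4 110.7  -1.9]
handle0 [551.8  -5.4  19.6 129.1  -0.6]
```

apply_moves([
  {"dx":0,"dy":0.8,"dz":-0.8,"wx":0,"wy":0,"wz":0},
  {"dx":0,"dy":1,"dz":-0.8,"wx":0,"wy":0,"wz":0},
  {"dx":-0.3,"dy":1,"dz":-0.5,"wx":0,"wy":0,"wz":0},
  {"dx":-0.5,"dy":1,"dz":0,"wx":0,"wy":0,"wz":0},
  {"dx":-0.5,"dy":1,"dz":0,"wx":0,"wy":0,"wz":0},
  {"dx":-0.5,"dy":1,"dz":0,"wx":0,"wy":0,"wz":0},
  {"dx":-0.5,"dy":1,"dz":0,"wx":0,"wy":0,"wz":0},
  {"dx":-0.5,"dy":1,"dz":0,"wx":0,"wy":0,"wz":0},
  {"dx":-0.5,"dy":1,"dz":0,"wx":0,"wy":0,"wz":0},
  {"dx":-0.5,"dy":1,"dz":0,"wx":0,"wy":0,"wz":0},
  {"dx":-0.5,"dy":1,"dz":0,"wx":0,"wy":0,"wz":0},
  {"dx":-0.5,"dy":1,"dz":0,"wx":0,"wy":0,"wz":0},
])

```text
t: 35.05
ee_pos: [0.4683, -0.2511, 0.2007]
tool_rot: [3.141, -0.0, -0.022]
force: [0.3, -0.7, 0.5]
width: 0.0697
finger_force: 0.0
```

apply_moves([
  {"dx":-0.5,"dy":1,"dz":0,"wx":0,"wy":0,"wz":0},
  {"dx":-0.5,"dy":1,"dz":0,"wx":0,"wy":0,"wz":0},
  {"dx":-0.5,"dy":1,"dz":0,"wx":0,"wy":0,"wz":0},
  {"dx":-0.5,"dy":1,"dz":0,"wx":0,"wy":0,"wz":0},
  {"dx":0,"dy":0,"dz":0,"wx":0,"wy":0,"wz":0},
  {"dx":0,"dy":0,"dz":0,"wx":0,"wy":0,"wz":0},
])

```text
t: 35.8
ee_pos: [0.4276, -0.3283, 0.2003]
tool_rot: [-3.141, -0.0, -0.022]
force: [-0.5, -0.3, 0.2]
width: 0.0699
finger_force: 0.0
```

Run:
```python
from h import *
S=camera('scene');T=camera('top');S0=cv2.imread('pics/scene0.png');T0=cv2.imread('pics/top0.png')
for nm,s,t in(('start',S0,T0),('now',S,T)):
  r=lambda n,im,lo,hi,roi,z,c=3:[rect(n,q,z).tolist() for q in comps(n,im,lo,hi,roi,close=c)[:1]]
  print(nm,'handle',r('scene',s,(45,90,40),(75,255,255),(290,180,360,250),.052),r('top',t,(45,90,40),(75,255,255),(300,170,350,235),.052))
  print(' blade',r('scene',s,(0,0,140),(179,35,255),(280,225,325,272),.007),r('top',t,(0,0,140),(179,35,255),(315,154,345,190),.007))
  print(' plate',r('scene',s,(5,215,150),(18,255,255),(375,225,430,300),.048,13),r('top',t,(8,170,120),(20,255,255),(235,160,280,220),.048,13))
```

```text
start handle [[551.8, -5.4, 19.6, 129.1, -0.6]] [[550.1, -4.6, 15.6, 121.6, -0.9]]
 blade [[681.3, -8.6, 52.1, 106.3, -1.1]] [[683.8, -6.8, 53.2, 105.0, -0.3]]
 plate [] []
now handle [[547.4, -10.8, 26.2, 129.6, -0.9]] [[544.8, -13.5, 16.1, 120.9, -1.2]]
 blade [[676.2, -18.4, 52.6, 106.1, -1.2]] [[679.4, -16.6, 52.9, 104.9, -0.5]]
 plate [[604.9, 230.4, 82.3, 125.4, 16.2]] [[604.8, 231.0, 79.8, 122.7, 16.7]]
```

```bash
python3 -c "
from workcell import *
print(close_job())"
```

```text
the job is handed in; nothing more can be done
None
```

The job is handed in: my last measurements put the plate within about 1 mm of the nest centre and the lifter flat on its mat, and the pin pressed the button with about 6 N, but `close_job()` returned no verdict and I viewed 11 pictures, one over the limit of 10.

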